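# Close up the spice row with the sliding stop

## Task

Close up the row of three spice jars: with the fingertips push the rack's sliding end stop by its outer face along the rail, past the first notch, until its spring pin drops into the second notch, and leave it clicked in there. Do not pinch the stop or reach round to its jar side, do not touch the jars with the robot (the stop alone shoves them along, upright), and leave everything round the rack where it stands.

Things in the scene. Friction and masses are not known exactly. Their poses are not given: they have to be found in the camera images.
- rack: wooden spice rack fixed to the worktop, 314 mm long (its y), 82 mm deep (its x); yaw varies. Origin: on the worktop, mid-channel; x points to the back fence, y to the open end where the stop starts. Floor z = 14 mm, channel x = -27 to 28 mm. Fixed end wall y = -164 to -150 mm, 100 mm tall; front lip 29 mm tall; back fence x = 28 to 42 mm with a notched aluminium strip, top z = 50 mm
- stop (a joint): travel of the sliding end stop along rack -y, towards the jars, in m: 0 at the open end, 0.060 with its pin in the first notch, 0.106 in the second, at most 0.128. It slides with about 2 N (up to 3 N more while it shoves jars), takes about 11 N (14 N with jars) to climb out of a notch, is drawn into a notch from about 4 mm off, and stays where it is left
- click_pin (a joint): drop of the stop's spring pin, in m: 0 while it rides on the strip, about 0.004 when it has dropped into a notch
- stop_face (a point): point on the outer face of the stop (the flat face away from the jars, looking to rack +y), 105 mm above the worktop. The stop is a grey upright plate across the channel, 50 mm wide (rack x = -24 to 26 mm), 10 mm thick, from z = 16 to 120 mm; a shoe 40 mm long, top z = 74 mm, carries it on the back fence
- pin_top (a point): top of the small steel ball on the spring pin, which sticks up from the stop's shoe, right above the spot where the pin touches the strip; about 96 mm above the worktop while riding, 4 mm lower in a notch
- notch_four (a point): middle of the first V notch (11 mm wide) in the strip, at the height of the strip's top; here the stop would close a row of four jars
- notch_three (a point): middle of the second V notch (11 mm wide), 46 mm farther towards the fixed end; here the stop closes the row of three jars, with about 12 mm of play in all before they jam
- spice_a: one of three glass spice jars with red caps standing in the rack with gaps between them, loose, 45 mm wide, 106 mm tall, 0.11 kg; origin at the centre of its underside, z up. The stop slides it along
- spice_b: one of three glass spice jars with red caps standing in the rack with gaps between them, loose, 45 mm wide, 106 mm tall, 0.11 kg; origin at the centre of its underside, z up. The stop slides it along
- spice_c: one of three glass spice jars with red caps standing in the rack with gaps between them, loose, 45 mm wide, 106 mm tall, 0.11 kg; origin at the centre of its underside, z up. The stop slides it along
- salt_shaker: glass salt shaker with a metal cap, 44 mm wide, 90 mm tall, standing behind the rack; loose; origin at the centre of its underside. Leave it alone
- pepper_mill: dark wooden pepper mill, 58 mm wide, 160 mm tall, standing behind the rack near its fixed end; loose; origin at the centre of its underside. Leave it alone
- tuna_tin: flat round tin, 86 mm wide, 40 mm tall, standing in front of the rack; loose; origin at the centre of its underside. Leave it alone
- cup_red: small red cup standing upside down, 64 mm wide, 87 mm over the handle, 55 mm tall, right of the rack; loose; origin at the centre of its underside. Leave it alone
- jar_jam: jam jar, 66 mm wide, 100 mm tall, at the back; loose; origin at the centre of its underside. Leave it alone
Mind the look-alikes: they are no part of the job. Leave any green look-alike of the spice_b alone.

How it is judged (in metres and radians):
At the end, for the whole second after the job is handed in: The stop's travel is 102.5 to 109.5 mm (second notch at 106) with its pin dropped by more than 2.8 mm, the stop at rest; the three jars stand upright (within 0.12 rad) and at rest on the floor of the rack, between the stop and the fixed end (value of joint stop between 0.1025 and 0.1095 m and value of joint click_pin above 0.0028 m and velocity of joint stop between -0.02 and 0.02 m/s and angle between each of spice_a, spice_b, spice_c's own z axis and vertical below 0.12 rad and x of spice_a in the frame of rack between -0.03 and 0.03 m and y of each of spice_a, spice_b, spice_c in the frame of rack below -0.02 m and height (world z) of each of spice_a, spice_b, spice_c below 0.025 m and linear speed of each of spice_a, spice_b, spice_c below 0.02 m/s and x of spice_b in the frame of rack between -0.03 and 0.03 m and x of spice_c in the frame of rack between -0.03 and 0.03 m); the robot touches nothing.
It fails at once if a spice jar is touched by the robot (contact force between any of the fingers, the arm and spice_a above 1 N or contact force between any of the fingers, the arm and spice_b above 1 N or contact force between any of the fingers, the arm and spice_c above 1 N).
It fails at once if a spice jar is lifted or tipped over (height (world z) of any of spice_a, spice_b, spice_c above 0.035 m or angle between any of spice_a, spice_b, spice_c's own z axis and vertical above 0.5 rad).
It fails at once if the stop is pinched or hooked: a finger presses on its jar side (contact force between the fingers and stop_c1 above 1 N).
It fails at once if something that stands round the rack is moved by more than 20 mm or tipped (distance of any of salt_shaker, pepper_mill, tuna_tin, cup_red, jar_jam from where it was at the start of the episode above 0.02 m or angle between any of salt_shaker, pepper_mill, tuna_tin, cup_red, jar_jam's own z axis and vertical above 0.3 rad).
It also fails if it takes over 35 s, if anything falls off the work surface, if the arm or the gripper's body presses on something with over 40 N, if the wrist force passes 120 N, or if a joint passes its speed limit or range.

## Robot

A 6-joint arm with a two-finger parallel gripper is mounted at the origin on a cart in front of the work surface, level with it; the furniture and walls round the work are solid. World frame = base frame: x ahead of the robot, y to its left, z up, the work surface at z = 0. Lengths are in mm, angles in rad, forces in N, time in s.
With the tool pointing down it reaches from about 350 to 975 mm from the base axis. Payload 7.1 kg.
Tool frame: the origin (TCP) lies on the front face of the gripper's body, between the roots of the fingers; the fingertips stand 80 mm ahead of it and the grasp point (between the pads) lies 61 mm ahead of it (env.tips_ahead is the distance from the TCP to the fingertips, in mm); z points along the fingers, y is the line along which they close (so a half turn about z gives the same grasp; the last joint's range is limited). The gripper opens to 88 mm and grips with 3 to 60 N. Pads are 20 mm wide; open, the fingers measure 115 mm over their backs; the gripper's body (75 mm by 178 mm) begins 61 mm behind the grasp point.
Start: joints at [1.16, 0.423, 1.63, -0, 1.089, -0.019], TCP at [238.626, 577.636, 302.675] pointing down, gripper open.
Joint ranges: [-3, 3], [-0.9, 2.11], [0.09, 2.58], [-1.31, 4.45], [0.11, 2.69], [-2.54, 2.54]. Speed limits (rad/s): [2.39, 2.39, 3.01, 3.14, 3.14, 3.14].

## Interface

Orientations are given as a unit quaternion [x, y, z, w].
In Python, from station import env, set_gripper, viewer, workorder gives the robot as it stands. Calls block until the motion is done:
- env.reach(position, orientation): joint-space move of the TCP to a pose.
- env.move_l(position, rot=None, rate=150, f_stop=None): straight line of the TCP; rot=None keeps the orientation; rate is the mean speed in mm/s. With f_stop (N) it stops when the force on the tool has changed by that much, and returns True; else False.
- env.move_joints(angles): joint-space move.
- set_gripper(opening): finger opening in mm; the grip force is fixed at half the most; returns when the fingers have stopped.
- env.hold(seconds).
- env.ik(position, orientation): joint angles nearest the present ones, or None.
- env.read_state(): the state.
- viewer.camera(name): name is "scene" or "top"; returns the picture (384x512x3 uint8, blue, green, red); there is no depth.
- viewer.camera_params(name): a dict with "fx", "fy", "cx", "cy" (pixels), "dist" ([k1, k2, p1, p2, k3] as OpenCV has them; the pictures are not rectified), "pose" (4x4, takes a point from camera to world coordinates). Camera axes: x right, y up, looking along -z (the intrinsics and any distortion apply to the point x, -y, -z); pixel columns grow to the right and rows downward; lengths in mm; the calibration is good to about 2 mm. A picture is of the moment at which its call begins. camera_params takes no time and is no camera call.
A pose or a line that the arm cannot do raises env.IKError and nothing moves.
- workorder.sign_off(): hands the job in; it is judged then, once.
The state is a dict: "time_s": time; "qpos": joint angles; "dq": joint speeds; "tau": joint torques, N m; "tool_pos": TCP position; "orientation": TCP orientation; "force": force on the tool from outside, world axes, zero at the start; "wrist_torque": the same for the moment, N m; "width": finger opening in mm; "grip_force": force on a finger pad.
Only numpy, scipy, OpenCV 4.12 (cv2) and the standard library are available. Lean on these libraries where they do the work, as an engineer would, in place of code of your own. Each camera call takes 0.05 s, during which the arm holds its last target. There are 200 camera calls.

## Working session

There is one attempt and no reset: what is moved stays moved. The work goes in short steps, each a Python script; the robot and the scene stay as the last script left them, time stands still between calls to the robot, and variables do not carry over. Pictures are saved under pics/ and viewed, at most 10 in all, crops included, and the job is handed in when it is done.

```bash
mkdir -p pics; python3 - <<'E'
from station import env, viewer
import cv2
for n in("scene","top"):
    im=viewer.camera(n); cv2.imwrite(f"pics/{n}0.png",cv2.resize(im,(800,600),interpolation=cv2.INTER_CUBIC))
    cv2.imwrite(f"pics/{n}_raw.png",im)
    p=viewer.camera_params(n);print(n,p)
s=env.read_state();print(s["time_s"],s["orientation"])
E
```

```text
scene {'fx': 388.55291636402706, 'fy': 388.55291636402706, 'cx': 256.735064096293, 'cy': 185.84010160114477, 'dist': array([-0.11895007,  0.        ,  0.        ,  0.        ,  0.        ]), 'pose': array([[ 6.17831481e-01,  5.95048770e-01, -5.14005079e-01,
        -2.50712597e+01],
       [-7.86306159e-01,  4.65366402e-01, -4.06394804e-01,
        -4.44175998e+02],
       [-2.62403359e-03,  6.55248863e-01,  7.55408527e-01,
         9.16832539e+02],
       [ 0.00000000e+00,  0.00000000e+00,  0.00000000e+00,
         1.00000000e+00]])}
top {'fx': 426.7443186780158, 'fy': 426.7443186780158, 'cx': 252.83133792451903, 'cy': 190.58529493548667, 'dist': array([0.05154379, 0.        , 0.        , 0.        , 0.        ]), 'pose': array([[ 1.88356588e-02,  9.84364827e-01, -1.75131678e-01,
         3.88801202e+02],
       [-9.99812659e-01,  1.93250932e-02,  1.08953390e-03,
         6.25911232e+00],
       [ 4.45693486e-03,  1.75078347e-01,  9.84544417e-01,
         1.02589063e+03],
       [ 0.00000000e+00,  0.00000000e+00,  0.00000000e+00,
         1.00000000e+00]])}
0.1 [ 1.94673416e-01  9.80867878e-01 -6.69469012e-04 -1.37899710e-04]
```

View pics/scene0.png

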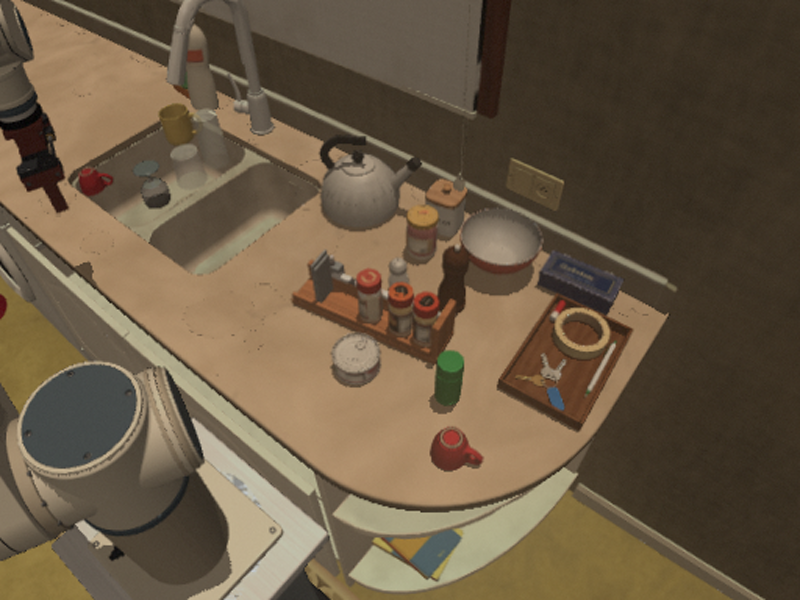

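View pics/top0.png

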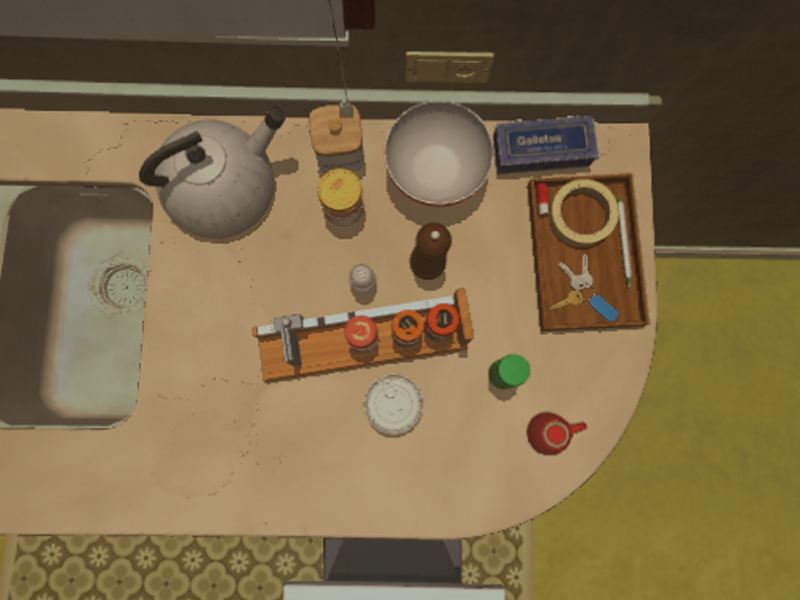

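The top view shows the rack from (255,330) to (470,340), with the stop at (288,340) near its left, open end. Three red-capped jars stand in it at (361,332), (408,326) and (442,320). The green look-alike is outside the rack at (510,371) and is not part of the job. I'll enlarge the rack to confirm this.

```bash
python3 - <<'E'
import cv2
a=cv2.imread("pics/top_raw.png")[180:250,155:310]
cv2.imwrite("pics/topc.png",cv2.resize(a,None,fx=5,fy=5,interpolation=cv2.INTER_CUBIC))
b=cv2.imread("pics/scene_raw.png")[150:235,180:300]
cv2.imwrite("pics/scenec.png",cv2.resize(b,None,fx=6,fy=6,interpolation=cv2.INTER_CUBIC))
E
```

```text
(no output)
```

View pics/topc.png

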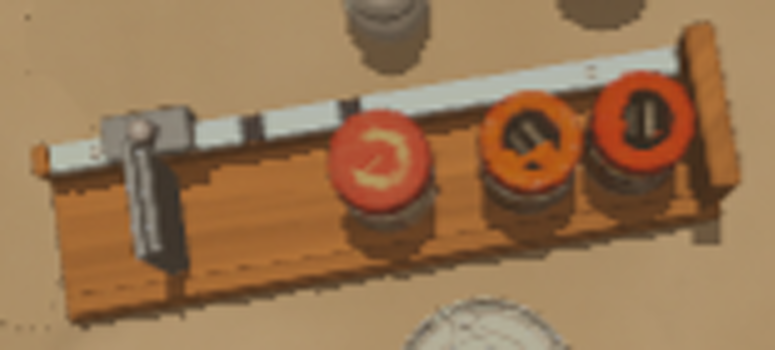

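View pics/scenec.png

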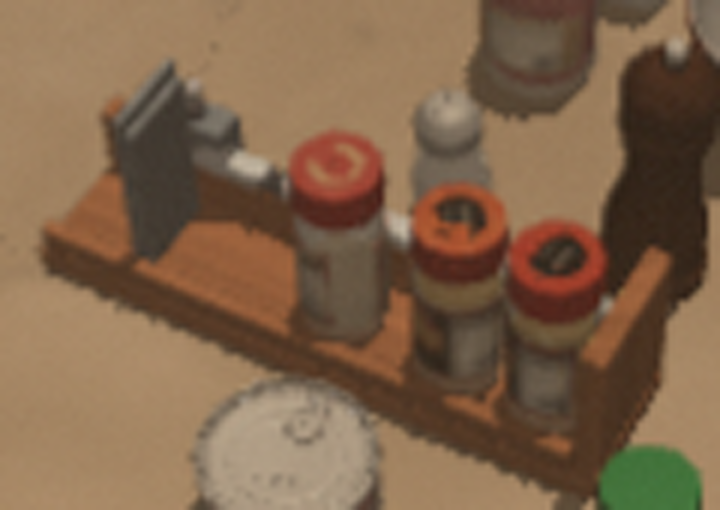

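```bash
cat > geo.py <<'E'
import numpy as np, cv2
from station import viewer
def ray(n,px,z):
    p=viewer.camera_params(n);K=np.array([[p["fx"],0,p["cx"]],[0,p["fy"],p["cy"]],[0,0,1]])
    u=cv2.undistortPoints(np.array([[px]],float),K,p["dist"])[0,0]
    d=p["pose"][:3,:3]@[u[0],-u[1],-1];o=p["pose"][:3,3]
    return (o+d*(z-o[2])/d[2])[:2]
def top(u,v,z): return ray("top",(155+(u+.5)/5-.5,180+(v+.5)/5-.5),z)
def sc(u,v,z): return ray("scene",(180+(u+.5)/6-.5,150+(v+.5)/6-.5),z)
E
python3 - <<'E'
from geo import *
from scipy.optimize import least_squares
obs=[(top(684,30,100),42,-150),(top(709,24,100),42,-164),(top(738,184,100),-40,-164),(top(713,192,100),-40,-150),
(top(50,147,50),42,150),(top(52,172,50),28,150)]
f=lambda q:np.concatenate([[q[0]+np.cos(q[2])*x-np.sin(q[2])*y-o[0],q[1]+np.sin(q[2])*x+np.cos(q[2])*y-o[1]] for o,x,y in obs])
s=least_squares(f,[500,0,0]);q=s.x;print(q,f(q).round(1))
R=np.array([[np.cos(q[2]),-np.sin(q[2])],[np.sin(q[2]),np.cos(q[2])]])
for n,w in dict(pinT=top(141,130,96),pinS=sc(192,95,96),n4=top(252,128,50),n3=top(349,110,50),a=top(380,160,106),b=top(530,142,106),c=top(643,121,106),aS=sc(336,165,106),bS=sc(459,218,106),cS=sc(557,258,106),
 plate1T=top(130,155,120),plate2T=top(143,258,120),plate3T=top(162,255,120),plateS1=sc(118,118,120),plateS2=sc(168,62,120),plateS3=sc(180,75,120),wallSb=sc(652,250,100),wallSf=sc(582,358,100)).items():
    print(n,w.round(1),(R.T@(w-q[:2])).round(1))
E
```

```text
[5.02498610e+02 5.91473337e+01 1.85493488e-01] [ 5.1 -0.8  4.8 -3.6 -5.  -6.  -3.9 -3.1  0.7  7.3 -1.6  6.2]
pinT [517.7 158.3] [33.3 94.6]
pinS [514.2 151. ] [28.4 88.1]
n4 [526.  114.8] [33.4 50.4]
n3 [535.3  70.4] [34.3  5. ]
a [505.2  52.6] [ 1.4 -6.9]
b [514.3 -12.4] [ -1.6 -72.5]
c [524.5 -61.4] [  -0.6 -122.6]
aS [515.6  59.2] [12.9 -2.4]
bS [525.3  -6.7] [ 10.3 -68.9]
cS [533.8 -56.6] [   9.5 -119.5]
plate1T [503.6 158.5] [19.4 97.5]
plate2T [459.8 150.8] [-25.  98.]
plate3T [461.2 142.9] [-25.1  89.9]
plateS1 [465.8 151. ] [-19.1  97. ]
plateS2 [507.6 157.7] [23.2 95.9]
plateS3 [504.7 147.1] [18.4 86.1]
wallSb [568.6 -85.2] [  38.4 -154.1]
wallSf [498.6 -96.8] [ -32.6 -152.5]
```

The readings hold together. Pin to first notch is about 45 mm, notch spacing is 45 mm (46 given), and the plate's outer face is at rack y ≈ 97. The stop therefore starts about 15 mm into its travel, with yaw ≈ 0.19. Next I'll close the fingers, come down outside the stop, and check with a picture.

```bash
cat >> geo.py <<'E'
from station import env,set_gripper
Y=0.192; O=np.array([502.5,59.1])
U=np.array([[np.cos(Y),-np.sin(Y)],[np.sin(Y),np.cos(Y)]])
t=(Y+np.pi/2)/2; Q=[np.cos(t),np.sin(t),0,0]
def W(x,y,tip): return [*(O+U@[x,y]),tip+env.tips_ahead]
def st():
    s=env.read_state();p=U.T@(np.array(s["tool_pos"][:2])-O);f=np.array(s["force"]);return round(s["time_s"],2),p.round(1),(U.T@f[:2]).round(1),round(f[2],1)
E
python3 - <<'E'
from geo import *
set_gripper(0)
env.reach(W(2,132,190),Q);print(st())
print(env.move_l(W(2,132,92),rate=120,f_stop=10),st(),env.read_state()["width"])
im=viewer.camera("top");im2=viewer.camera("scene")
a=cv2.resize(im[140:250,120:260],None,fx=4,fy=4,interpolation=2)
b=cv2.resize(im2[120:240,160:280][:110],None,fx=4,fy=4,interpolation=2)
cv2.imwrite("pics/p1.png",np.vstack([a[:,:],np.pad(b,((0,0),(0,a.shape[1]-b.shape[1]),(0,0)))])[:, :] if 0 else cv2.resize(np.hstack([a,b]),(800,int(440*800/(a.shape[1]+b.shape[1])))))
E
```

```text
(3.12, array([  2.1, 132.7]), array([-0.2,  0.8]), np.float64(-0.9))
False (4.08, array([  2.4, 132.2]), array([-0.3, -0.7]), np.float64(0.4)) 0.4008494002648818
```

View pics/p1.png

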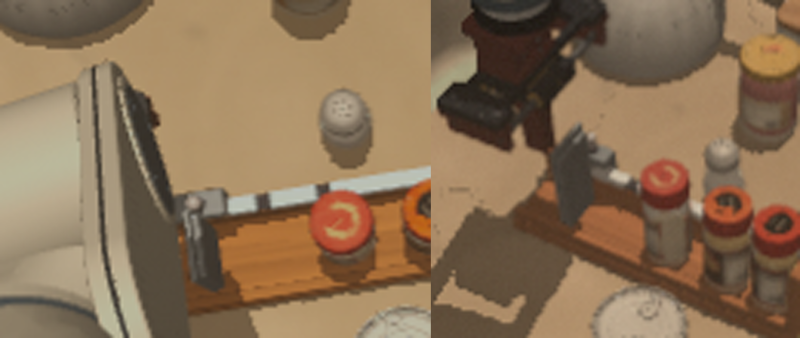

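The fingers are down outside the stop's outer face: left panel with the stop at (200,240), right panel with the fingertips at (545,140) beside the plate at (572,175). Nothing is touched yet. I'll push in small steps, log the force, and watch for the first notch.

```bash
python3 - <<'E'
from geo import *
env.move_l(W(2,112,92),rate=60,f_stop=4);print(st())
y=U.T@(np.array(env.read_state()["tool_pos"][:2])-O);y=y[1]
while y>68:
    y-=3; h=env.move_l(W(2,y,92),rate=25,f_stop=20); s=st();print(s[0],s[1],s[2],s[3],h)
    if h: break
im=viewer.camera("scene")[140:220,180:280]
cv2.imwrite("pics/p2.png",cv2.resize(im,None,fx=6,fy=6,interpolation=2))
E
```

```text
(4.67, array([  2. , 111.4]), array([0.3, 0.7]), np.float64(-0.2))
4.96 [  2.  108.3] [ 0.2 -0. ] 0.3 False
5.22 [  1.9 105.2] [ 1.1 -0.3] -0.3 False
5.49 [  1.9 102.2] [0.2 0.7] 0.4 False
5.76 [ 2.  99.1] [-0.1  0.9] -0.2 False
6.03 [ 2.1 96.1] [ 0.7 -0.1] 0.2 False
6.29 [ 2.  93.1] [-0.3 -0.2] -0.3 False
6.56 [ 2.  90.2] [0.3 0.3] -0.4 False
6.83 [ 2.  87.2] [-0.5  0.3] -0.4 False
7.09 [ 2.  84.1] [-0.3  0.8] 0.2 False
7.36 [ 2.  81.1] [ 0.5 -0.5] -0.3 False
7.62 [ 2.  78.1] [ 1.3 -0.6] -0.7 False
7.89 [ 2.  75.1] [0.3 0.3] -0.3 False
8.16 [ 2.  72.2] [0.4 0.2] 0.0 False
8.43 [ 2.  69.2] [ 0.8 -1. ] 0.7 False
8.69 [ 2.  66.8] [-0.9  4.9] 0.3 False
```

View pics/p2.png

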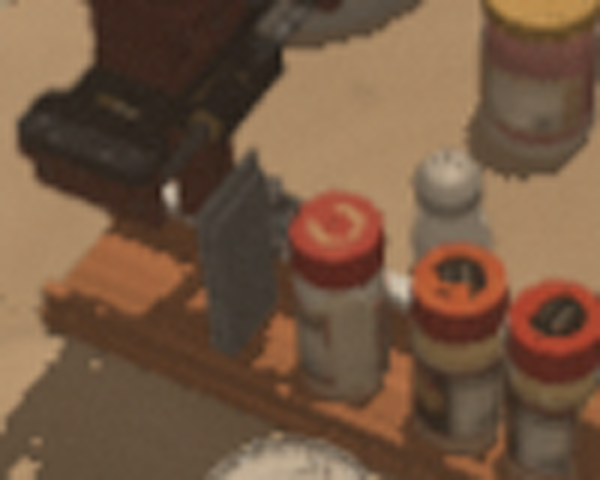

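The plate has advanced to just short of the first jar at (335,240). The force jump at y=66.8 suggests the pin is in the first notch, which predicts second-notch contact near y≈21. I'll push on out of the notch and approach that point in fine steps.

```bash
python3 - <<'E'
from geo import *
print("travelled face (rack)",U.T@(sc(198,145,120)-O),"start",U.T@(sc(118,118,120)-O))
y=66.
while y>26:
    y-=1.5 if y>58 else 3; h=env.move_l(W(2,y,92),rate=25,f_stop=25); s=st();print(s[0],s[1],s[2],s[3],h)
    if h: break
for y in np.arange(y-1,23.4,-1):
    env.move_l(W(2,y,92),rate=15,f_stop=12); s=st();print(s)
    if s[2][1]>4: break
im=viewer.camera("scene")[140:220,180:280]
cv2.imwrite("pics/p3.png",cv2.resize(im,None,fx=6,fy=6,interpolation=2))
E
```

```text
travelled face (rack) [-16.16357547  54.37667943] start [-18.50193723  97.21173073]
8.99 [ 2.  65.1] [0.5 7.5] 1.0 False
9.24 [ 2.  63.3] [0.  4.5] 0.2 False
9.49 [ 2.  61.3] [-0.6  1.8] 0.4 False
9.74 [ 1.9 59.7] [0.6 1.4] 0.5 False
9.99 [ 2.  58.3] [-0.7  0. ] 0.2 False
10.24 [ 1.9 56.8] [-0.3  0.9] 1.4 False
10.51 [ 2.1 53.7] [ 0.6 -0.5] -0.2 False
10.78 [ 2.1 50.7] [ 0.3 -0.2] -0.1 False
11.04 [ 2.1 47.7] [0.1 0.6] 0.4 False
11.31 [ 2.  44.7] [-0.4  0.3] 0.4 False
11.57 [ 2.  41.7] [0.6 0. ] -0.4 False
11.84 [ 2.  38.7] [0.2 0.4] 0.8 False
12.11 [ 2.  35.8] [0.4 0.2] -0.2 False
12.38 [ 1.9 32.8] [-0.8  0.5] 0.7 False
12.64 [ 1.9 29.8] [-0.9 -0. ] 0.6 False
12.91 [ 2.1 26.7] [-0.2 -0. ] 0.3 False
13.18 [ 2.1 23.7] [-1.6 -0.4] 0.3 False
```

View pics/p3.png

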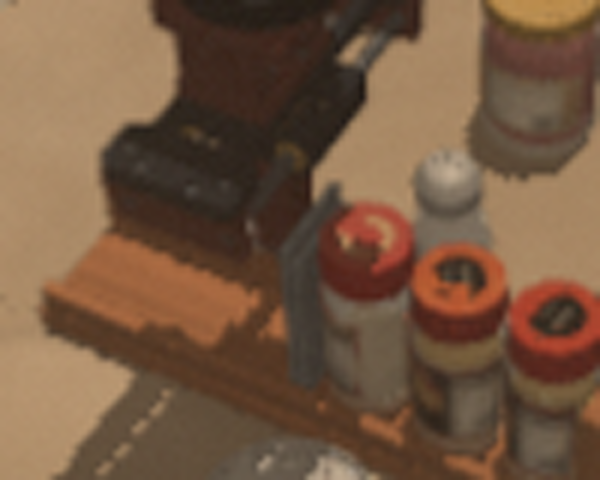

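The stop now shoves the first jar (365,240), which stays upright. It should be about 2 mm from the second notch, so I'll creep until the force rises the way it did at the first notch.

```bash
python3 - <<'E'
from geo import *
for y in np.arange(22.8,18.5,-.7):
    env.move_l(W(2,y,92),rate=15,f_stop=12); s=st();print(s)
    if s[2][1]>3: break
E
```

```text
(13.47, array([ 2. , 22.8]), array([0.1, 0.4]), np.float64(0.2))
(13.72, array([ 2. , 22.1]), array([0.1, 0.1]), np.float64(0.4))
(13.97, array([ 2. , 21.6]), array([0.5, 3. ]), np.float64(0.4))
(14.22, array([ 2. , 21.4]), array([0.6, 7. ]), np.float64(0.7))
```

The force rises at y≈21.5, which is 46 mm past the first-notch signature, so the pin is seated. Now I'll back off, lift clear and verify.

```bash
python3 - <<'E'
from geo import *
env.move_l(W(2,60,92),rate=80);env.move_l(W(2,90,190),rate=150)
env.reach(W(-60,330,220),Q);print(st())
a=cv2.resize(viewer.camera("top")[180:250,155:310],None,fx=5,fy=5,interpolation=2)
b=viewer.camera("scene")[150:200,200:300]
b=cv2.resize(b,(a.shape[1]//2*1,a.shape[1]//4),interpolation=2)
cv2.imwrite("pics/p4.png",np.vstack([a,np.pad(b,((0,0),(0,a.shape[1]-b.shape[1]),(0,0)))]))
E
```

```text
(16.68, array([-59.9, 329.2]), array([0.4, 0.1]), np.float64(-0.8))
```

View pics/p4.png

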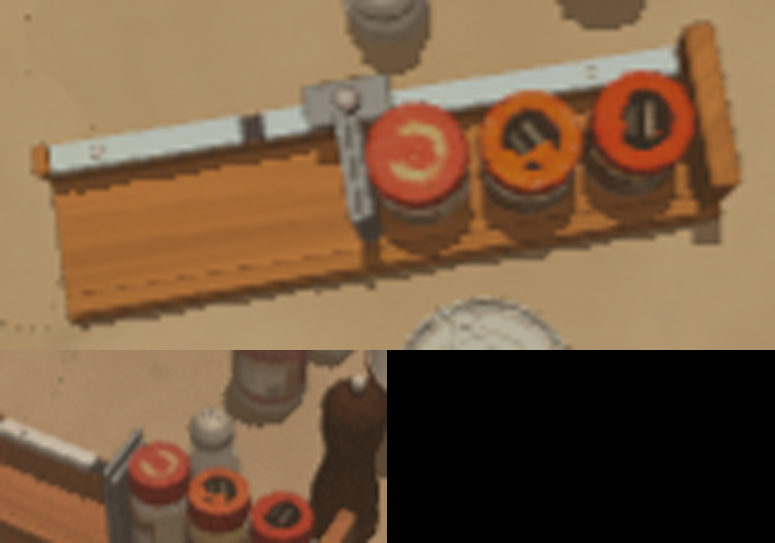

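The pin ball at (346,98) sits over the spot where the second notch was at (349,110). Its travel matches the 46 mm spacing and the force signature. The jars stand upright with gaps between them, and the shaker, mill and tin have not moved.

```bash
python3 - <<'E'
from station import workorder
print(workorder.sign_off())
E
```

```text
the job is handed in; nothing more can be done
None
```

I pushed the stop past the first notch and, by the force readings and the last picture, it is clicked into the second; the three jars stand upright, the shaker, mill and tin look unmoved, and the job is handed in (no verdict was returned).

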